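# Ease a die set apart with a wedge

### The arm

A 6-joint arm with a two-finger parallel gripper is mounted at the origin on the work surface. World frame = base frame: x ahead of the robot, y to its left, z up, the work surface at z = 0. Lengths are in m, angles in rad, forces in N, time in s.
With the tool pointing down it reaches from about 0.375 to 0.75 m from the base axis. Payload 9 kg.
Tool frame: the origin (TCP) lies midway between the tips of the shut fingers; the grasp point (between the pads) lies 19 mm behind it; z points along the fingers, y is the direction in which the jaws open and shut (so a half turn about z gives the same grasp; the last joint's range is limited). The gripper opens to 85 mm and grips with 20 to 120 N. Pads are 22 mm wide; open, the fingers measure 114 mm over their backs; the gripper's body (76 mm by 85 mm) begins 54 mm behind the grasp point. The pads swing forward as they close: fully open they stand 13 mm farther back than shut.
Start: joints at [-1.517, 0.104, 0.097, 1.564, 0, 1.353], TCP at [0.161, -0.578, 0.231] pointing down, gripper open.
Joint ranges: [-2.99, 2.99], [-0.84, 1.86], [-1.1, 1.16], [-1.84, 2.11], [-1.51, 1.56], [-3.14, 3.14]. Speed limits (rad/s): [2.22, 2.22, 2.57, 3.14, 3.14, 3.14].

### API

Orientations are given as a rotation vector (axis times angle).
In Python, from workcell import readout, optics, r gives the robot as it stands.
- The arm moves only by the shell command python3 -m creep 'ROWS' [FORCE]. ROWS is a JSON object of lists of equal length, an entry for each row: "hand": the closure, from -1 (fully open) to 1 (shut), so that 0 is half open; "travel": the shift along the tool's x, y, z in m, a list of three; "yaw": the turn about the tool's z in rad. A call has 1 to 20 rows; each row shifts and turns the commanded pose from where the row before left it, along the tool's axes as they then stand; what a row does not reach is not made up. A row lasts 1/12 s, in which the tool goes at most 41.7 mm and 7.16 degrees, less where a joint would pass 70% of its speed; a pose out of reach is approached as far as the arm can. A call is refused whole if a number of a shift passes 0.0417 or a number of a turn 0.125, either way. A call with a gripper value outside its range is refused whole. The fingers move at their own pace and stop on an object; FORCE is the grip in N (left out, the last holds). Time passes only in rows, so rows that do not move let the fingers close. It gives the time, the measured TCP pose, the force and the opening at its end, in the units of the state.
- readout.get_obs(): the state, without advancing time (a new reading comes with each control period).
- optics.grab_frame(name): name is "scene" or "top" or "wrist"; returns the picture (420x560x3 uint8, red, green, blue); there is no depth.
- optics.get_calibration(name): a dict with "mtx" (3x3 intrinsics, pixels), "rvec" (rotation vector, rad) and "tvec" (3), from world to camera coordinates, as OpenCV has them. Camera axes: x right, y down, z forward; pixel columns grow to the right and rows downward; lengths in m; the calibration is good to about 2 mm. A picture is of the moment at which its call begins: read the wrist's pose just before it. get_calibration takes no time and is no camera call; for the wrist camera it gives the pose at the moment of the call.
- r.hand_in(): hands the job in, once; it reports no verdict.
The state is a dict: "time": time; "qpos": joint angles; "qd": joint speeds; "joint_torque": joint torques, N m; "tcp_pos": TCP position; "tcp_rot": TCP orientation; "ft_force": force on the tool from outside, world axes, zero at the start; "moment": the same for the moment, N m; "width": opening from 0.0 (shut) to 1.0 (fully open).
Only numpy, scipy, OpenCV 4.12 (cv2) and the standard library are available. Lean on these libraries where they do the work, as an engineer would, in place of code of your own. Each camera call takes 0.05 s, during which the arm holds its last target.

### The job

Pull the drawer of the small wooden cabinet out to its stop and take the tapered wedge from it (leave the plain bar in the drawer and the drawer open). Lay the wedge flat on the die set's base plate and push its thin end into the open mouth under the upper plate until the plate just lifts clear of its rest blocks, a few millimetres (about 4), carried by the wedge. Finish while still gripping the wedge there: do not let go, have only the wedge bearing on the die set, not the gripper, and leave the other things on the bench where they are.

Things in the scene. Friction and masses are not known exactly. Their poses are not given: they have to be found in the camera images.
- cabinet: Low wooden one-drawer cabinet, fixed, 220 deep (x), 280 wide, 90 high mm, left or right of the die set. Origin: centre of its underside; its -x is the front, where the drawer comes out: drawer front at x = -110, top edge z = 79. Drawer floor 22 above the bench, wall tops z = 68, inside 262 wide and x -89 to +86 when shut. With the drawer fully out, the top covers only what lies beyond x = -95.
- cabinet_drawer0 (a joint): How far the drawer is out, in m: 0 shut, 0.15 at its stop (it slides along the cabinet's -x; friction about 1 N plus light damping, stays where left).
- cabinet_drawer0_handle (a point): Middle of the drawer's brass bar handle: a round bar 11 mm thick and 120 long along the cabinet's y, its axis 35 in front of the drawer front and 52 above the bench (30 mm clear between bar and front). It can be pinched from above, across the bar.
- wedge: Loose aluminium wedge, 110 x 24 mm, 0.2 kg. Origin: under the centre of its heel, a block 35 long (x), 24 wide, 45 high, to be gripped across its width (y). From it a ramp tapers along +x: top 28 high at x = 17.5, falling 1 in 5 to 13 high at the tip, x = 92.5; underside flat, z up. Lies flat in the drawer, heel towards the handle, tip to the back, turned up to 0.35 rad; rides with the drawer.
- wedge_tip (a point): Middle of the bottom edge of the wedge's thin end, on its underside (92.5 mm from the wedge's origin); x points ahead along the wedge.
- parallel: Plain steel bar of constant height, 110 x 18 x 30 mm, in the same drawer on its +y side; origin under its centre. Not needed: it stays in the drawer.
- die: Die set, fixed. Origin on the bench 100 mm behind its mouth; +x leads into the mouth, away from the robot. Base plate 150 wide, 16 thick, x -185 to +30 (bare apron in front to slide the wedge on); two rest blocks 20 high at |y| 42.5 to 67.5; on them the steel upper plate, 0.8 kg +-30 %, x -100 to +10, 140 wide, 20 thick, underside 36 above the bench; stub on top to z = 78, two pillars to z = 88.
- die_top (a joint): Lift of the upper plate above its rest blocks, in m: 0 when down, grows upward (guided straight up by pillars, sinks back by its weight). The wedge's ramp meets the plate's front edge when its tip is 35 mm inside the mouth; each further 5 mm lifts the plate 1 mm. Pushing then takes roughly 7 to 20 N.
- die_mouth (a point): Middle of the mouth's threshold: on the top face of the base plate (16 above the bench), straight below the front edge of the upper plate; x points into the mouth, z up. The mouth is 85 wide between the rest blocks and 20 high.
- gear: Dark steel gear, 64 across, 26 high, on top of the cabinet; origin under its centre. Leave alone.
- pinion: Brass gear, 48 across, 34 high, on the bench between cabinet and die set; origin under its centre. Leave alone.
- bush: Brass ring, 44 across, 30 high, on the bench between cabinet and die set; origin under its centre. Leave alone.
- wrench: Steel wrench lying at the left of the bench, origin on its underside. Leave alone.
- tin: Green tin, 64 across, 80 high, at the right; origin under its centre. Leave alone.
- cup: Dark steel cup, 72 across, 60 high, between cabinet and die set; origin under its centre. Leave alone.

How it is judged:
By the outcome, as a careful person would: the job done as asked, in the order asked, and still so for the second after the job is handed in, while the arm keeps its last pose, push and grip.
It also fails if it takes over 64 s, if anything falls off the work surface, if the arm or the gripper's body presses on something with over 40 N, if the wrist force passes 120 N, or if a joint passes its speed limit or range.

## Working session

There is one attempt and no reset: what is moved stays moved. The work goes in short steps, Python scripts to look and compute and a shell command to move; the robot and the scene stay as the last step left them, time stands still between calls to the robot, and variables do not carry over. Pictures are saved under pics/ and viewed, and the job is handed in when it is done.

```bash
ls; mkdir -p pics; python3 - <<'E'
from workcell import readout, optics, r
import cv2
print(readout.get_obs())
for n in ("scene","top"):
    im=optics.grab_frame(n); cv2.imwrite(f"pics/{n}0.png",im[:,:,::-1])
    print(n,optics.get_calibration(n))
E
```

```text
pics
{'time': 0.0, 'qpos': array([-1.51671853e+00,  1.04657768e-01,  9.64657121e-02,  1.56390367e+00,
       -1.10239150e-05,  1.35307391e+00]), 'qd': array([-0.00046824,  0.00101316,  0.00041396,  0.00032433,  0.00243379,
       -0.00071882]), 'joint_torque': array([-1.00108649e-03, -5.56935239e+01,  5.03644109e+01,  1.71633193e-02,
       -4.50500747e-04,  5.86644440e-07]), 'tcp_pos': array([ 0.16105405, -0.57763421,  0.23054469]), 'tcp_rot': array([-3.11134248e+00, -4.25454229e-01, -1.49501005e-04]), 'ft_force': array([-0.07785757, -1.37666451, -0.09118236]), 'moment': array([-0.00313356, -0.01053051, -0.03017793]), 'width': 1.0012939658388031}
scene {'mtx': array([[384.30860594,   0.        , 275.40705833],
       [  0.        , 384.30860594, 207.02078912],
       [  0.        ,   0.        ,   1.        ]]), 'rvec': array([ 1.15607849,  2.12347923, -1.11720747]), 'tvec': array([ 0.32384791, -0.21502159,  1.63489266])}
top {'mtx': array([[388.31747263,   0.        , 275.16470177],
       [  0.        , 388.31747263, 208.15412857],
       [  0.        ,   0.        ,   1.        ]]), 'rvec': array([ 2.19575752, -2.13234565,  0.11396969]), 'tvec': array([-0.00654715,  0.61660547,  1.19698478])}
```

View pics/scene0.png

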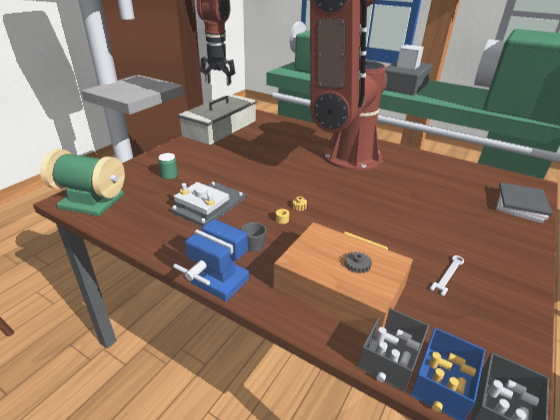

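View pics/top0.png

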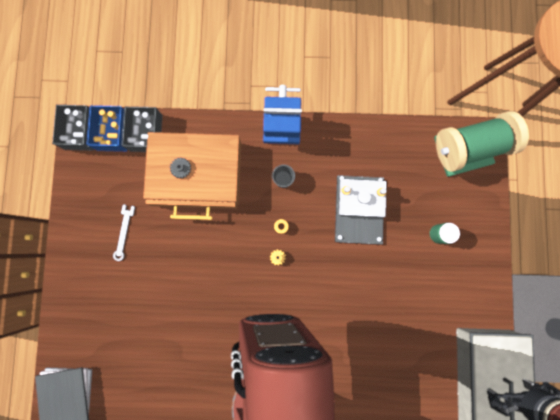

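The top view shows the cabinet at left with its handle around px (191,217). The die is at (361,210), with the plate at the far end and the apron nearer. I'll enlarge both.

```bash
python3 - <<'E'
import cv2,numpy as np
t=cv2.imread("pics/top0.png")
a=cv2.resize(t[120:230,130:255],None,fx=4.5,fy=4.5,interpolation=cv2.INTER_CUBIC)
b=cv2.resize(t[165:255,325:400],None,fx=6,fy=6,interpolation=cv2.INTER_CUBIC)
cv2.imwrite("pics/a.png",a);cv2.imwrite("pics/b.png",b)
s=cv2.imread("pics/scene0.png")
c=cv2.resize(s[170:230,160:255],None,fx=8,fy=8,interpolation=cv2.INTER_CUBIC)
d=cv2.resize(s[220:320,265:420],None,fx=5,fy=5,interpolation=cv2.INTER_CUBIC)
cv2.imwrite("pics/c.png",c);cv2.imwrite("pics/d.png",d)
E
```

```text
(no output)
```

View pics/a.png

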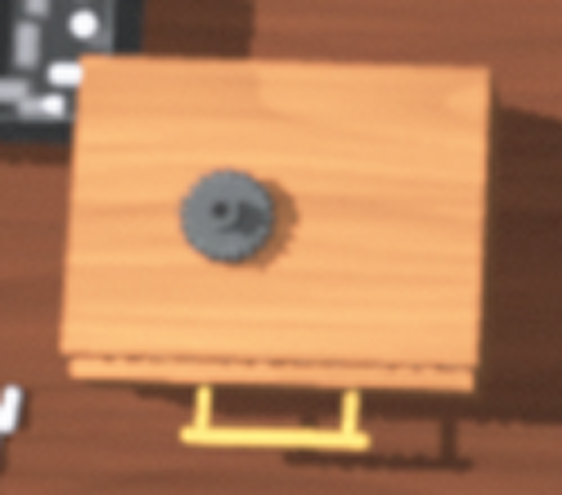

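View pics/b.png

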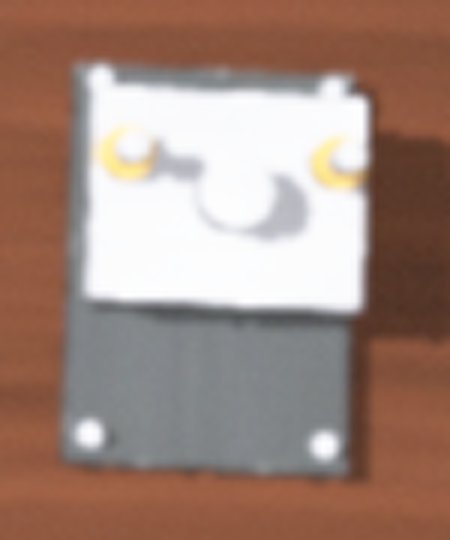

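View pics/c.png

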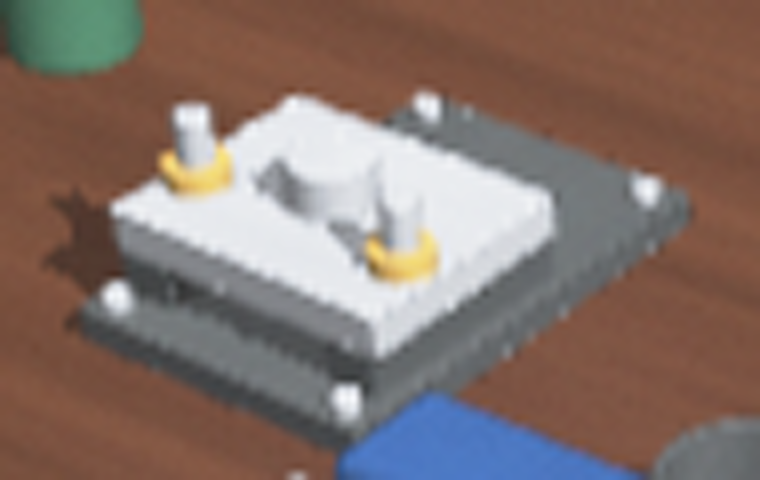

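View pics/d.png

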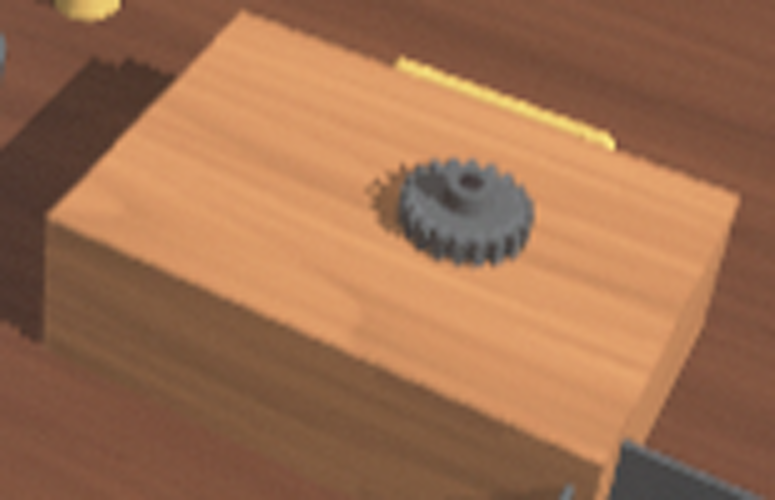

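```bash
cat > h.py <<'E'
import numpy as np,cv2
from scipy.optimize import least_squares
from workcell import readout,optics,r
def full(p,off,s): return [(p[0]+.5)/s-.5+off[0],(p[1]+.5)/s-.5+off[1]]
def proj(cal,P): return cv2.projectPoints(np.atleast_2d(np.asarray(P,float)),cal["rvec"],cal["tvec"],cal["mtx"],None)[0][:,0]
def ray(cal,uv):
    R=cv2.Rodrigues(cal["rvec"])[0]; C=-R.T@cal["tvec"]
    return C,R.T@np.linalg.inv(cal["mtx"])@np.array([uv[0],uv[1],1.])
def onz(cal,uv,z):
    C,d=ray(cal,uv); return C+d*(z-C[2])/d[2]
def tri(obs): # list of (cal,uv)
    A=np.zeros((3,3));b=np.zeros(3);Q=[]
    for c,uv in obs:
        C,d=ray(c,uv);d/=np.linalg.norm(d);M=np.eye(3)-np.outer(d,d);A+=M;b+=M@C
    return np.linalg.solve(A,b)
def fit(obs,x0,free_z=True):
    # obs: list of (cal, local point, uv); pose x,y,z,yaw
    def f(p):
        c,s=np.cos(p[3]),np.sin(p[3]);out=[]
        for cal,L,uv in obs:
            W=[p[0]+c*L[0]-s*L[1],p[1]+s*L[0]+c*L[1],p[2]*free_z+L[2]]
            out+=list(proj(cal,W)[0]-uv)
        return out
    q=least_squares(f,x0,loss='soft_l1'); return q.x,np.array(f(q.x)).reshape(-1,2)
E
python3 - <<'E'
from h import *
np.set_printoptions(precision=4,suppress=True)
T=optics.get_calibration("top");S=optics.get_calibration("scene")
A=lambda *p:full(p,(130,120),4.5);B=lambda *p:full(p,(325,165),6);C=lambda *p:full(p,(160,170),8);D=lambda *p:full(p,(265,220),5)
fx=-.095
o=[(T,(.11,.14,.09),A(82,57)),(T,(.11,-.14,.09),A(490,67)),(T,(fx,-.14,.09),A(477,367)),(T,(fx,.14,.09),A(61,353)),
(S,(fx,-.14,.09),D(242,10)),(S,(fx,.14,.09),D(740,197)),(S,(.11,.14,.09),D(605,465)),(S,(.11,-.14,.09),D(48,215)),
(T,(-.145,.06,.052),A(181,434)),(T,(-.145,-.06,.052),A(369,441))]
for fz in (1,0):
    p,e=fit(o,[.7,.2,0,0],fz);print("cab",p);print(e.round(1).tolist())
c,s=np.cos(p[3]),np.sin(p[3]);print("handle",p[0]-.145*c,p[1]-.145*s)
print([tri([(T,A(*a)),(S,D(*b))]) for a,b in [((181,434),(613,145)),((369,441),(400,62))]])
o=[(T,(-.1,.07,.056),B(86,298)),(T,(-.1,-.07,.056),B(362,310)),(T,(.01,.07,.056),B(92,82)),(T,(.01,-.07,.056),B(370,95)),
(T,(-.185,.075,.016),B(62,460)),(T,(-.185,-.075,.016),B(348,474)),
(S,(.01,-.07,.056),C(112,208)),(S,(.01,.07,.056),C(378,322)),(S,(-.1,.07,.056),C(553,200)),(S,(-.1,-.07,.056),C(297,95)),
(S,(-.185,.075,.016),C(690,190)),(S,(.03,-.075,.016),C(80,312))]
for fz in (1,0):
    p,e=fit(o,[.6,-.2,0,0],fz);print("die",p);print(e.round(1).tolist())
for n,uv,z in [("pinion",(278,258),.034),("bush",(281,227),.03),("cup",(284,176),.06)]: print(n,onz(T,uv,z))
print(optics.get_calibration("wrist"))
E
```

```text
cab [ 0.724   0.2737 -0.     -0.0025]
[[-0.7, 0.0], [-0.8, 0.6], [-0.8, -0.2], [-0.6, 0.0], [-0.3, 0.1], [-0.4, -0.2], [-0.7, -0.1], [-0.8, 0.1], [1.5, 0.4], [-1.8, 0.0]]
cab [ 0.724   0.2737  0.0014 -0.0025]
[[-0.7, 0.0], [-0.8, 0.6], [-0.8, -0.2], [-0.6, 0.0], [-0.3, 0.1], [-0.4, -0.3], [-0.7, -0.1], [-0.8, 0.1], [1.5, 0.4], [-1.8, 0.0]]
handle 0.5790053719642421 0.27404797488780436
[array([0.5798, 0.3391, 0.0534]), array([0.5779, 0.2106, 0.0542])]
die [ 0.7006 -0.2585 -0.0007 -0.0103]
[[0.1, -0.1], [-0.8, -0.3], [-0.1, 1.0], [-1.8, 0.5], [-0.1, 0.5], [-0.6, 0.1], [-0.5, 0.1], [-0.8, -0.3], [-0.2, -0.6], [-0.3, 0.2], [-0.4, 0.3], [-0.6, -0.3]]
die [ 0.7007 -0.2582 -0.0001 -0.0099]
[[0.1, -0.2], [-0.8, -0.4], [-0.1, 0.9], [-1.8, 0.5], [-0.1, 0.5], [-0.6, 0.0], [-0.5, -0.1], [-0.7, -0.5], [-0.2, -0.7], [-0.3, 0.1], [-0.3, 0.1], [-0.6, -0.4]]
pinion [ 0.4602 -0.0019  0.034 ]
bush [ 0.5576 -0.0087  0.03  ]
cup [ 0.7156 -0.0133  0.06  ]
{'mtx': array([[304.0479,   0.    , 275.6835],
       [  0.    , 304.0479, 209.39  ],
       [  0.    ,   0.    ,   1.    ]]), 'rvec': array([-2.2995,  1.7477,  0.2691]), 'tvec': array([-0.5993, -0.0378,  0.3815])}
```

```bash
python3 -m creep '{"hand":[-1,-1,-1,-1,-1,-1,-1,-1,-1,-1,-1,-1],"travel":[[0,0,0],[0,0,0],[0,0,0],[0,0,0],[0,0,0],[0,0,0],[0,0,0],[0,0,0],[0,0,0],[0,0,0],[0,0,0],[0,0,0]],"yaw":[-0.108,-0.108,-0.108,-0.108,-0.108,-0.108,-0.108,-0.108,-0.108,-0.108,-0.108,-0.108]}'; python3 - <<'E'
from h import *
o=readout.get_obs();print(o["qpos"].round(3),cv2.Rodrigues(o["tcp_rot"])[0].round(3))
E
```

```text
time: 1.1
tcp_pos: [0.1611, -0.5778, 0.2309]
tcp_rot: [-2.218, -2.224, -0.001]
ft_force: [-0.3, -0.8, -0.1]
width: 1.001
[-1.517  0.104  0.097  1.564 -0.     0.052] [[-0.002  1.    -0.   ]
 [ 1.     0.002  0.001]
 [ 0.001 -0.    -1.   ]]
```

Yaw works as predicted: tool x is world +y, tool y is world +x.

```bash
python3 -m creep '{"hand":[-1,-1,-1,-1,-1,-1,-1,-1,-1,-1,-1,-1,-1,-1,-1,-1,-1,-1,-1,-1],"travel":[[0.035,0.018,0],[0.035,0.018,0],[0.035,0.018,0],[0.035,0.018,0],[0.035,0.018,0],[0.035,0.018,0],[0.035,0.018,0],[0.035,0.018,0],[0.035,0.018,0],[0.035,0.018,0],[0.035,0.018,0],[0.035,0.018,0],[0.035,0.018,0],[0.035,0.018,0],[0.035,0.018,0],[0.035,0.018,0],[0.035,0.018,0],[0.035,0.018,0],[0.035,0.018,0],[0.035,0.018,0]],"yaw":[0,0,0,0,0,0,0,0,0,0,0,0,0,0,0,0,0,0,0,0]}'
```

```text
time: 2.77
tcp_pos: [0.5236, 0.1231, 0.2309]
tcp_rot: [-2.224, -2.219, 0.0]
ft_force: [0.1, -1.8, 0.4]
width: 0.997
```

```bash
python3 -m creep '{"hand":[0.36,0.36,0.36,0.36,0.36,0.36],"travel":[[0.030,0.011,0],[0.030,0.011,0],[0.030,0.011,0],[0.030,0.011,0],[0.030,0.011,0],[0,0,0]],"yaw":[0,0,0,0,0,0]}'; python3 - <<'E'
from h import *
c=optics.get_calibration("wrist");im=optics.grab_frame("wrist");cv2.imwrite("pics/w1.png",im[:,:,::-1])
np.save("w1.npy",c,allow_pickle=True)
print(readout.get_obs()["tcp_pos"])
print(proj(c,[[.579,.274,.052],[.579,.334,.052],[.579,.214,.052]]))
E
```

```text
time: 3.27
tcp_pos: [0.5788, 0.2751, 0.2289]
tcp_rot: [-2.22, -2.22, 0.002]
ft_force: [-0.5, -0.4, -0.6]
width: 0.321
[0.57836641 0.27297991 0.2293579 ]
[[275.51520183 189.35070129]
 [275.46587684 132.33204138]
 [275.559429   240.47637883]]
```

View pics/w1.png

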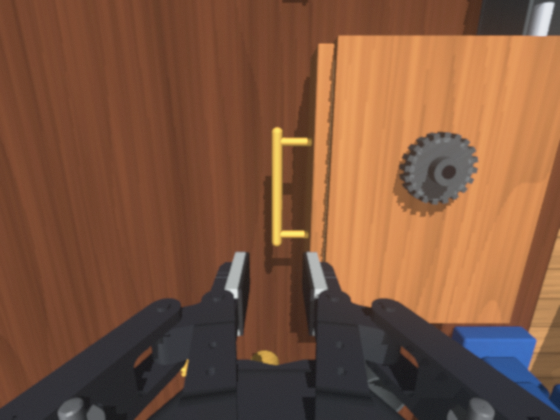

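The handle bar appears at u≈277, v 128–246, within about 1.5 px of the prediction. I'll descend and grip it.

```bash
python3 -m creep '{"hand":[0.36,0.36,0.36,0.36,0.36,0.36,0.36,0.36],"travel":[[0,0.001,0.036],[0,0,0.036],[0,0,0.036],[0,0,0.03],[0,0,0.025],[0,0,0.018],[0,0,0.012],[0,0,0]],"yaw":[0,0,0,0,0,0,0,0]}' && python3 -m creep '{"hand":[1,1,1,1,1,1,1],"travel":[[0,0,0],[0,0,0],[0,0,0],[0,0,0],[0,0,0],[0,0,0],[0,0,0]],"yaw":[0,0,0,0,0,0,0]}' 40
```

```text
time: 3.98
tcp_pos: [0.5785, 0.2697, 0.0362]
tcp_rot: [-2.225, -2.217, 0.004]
ft_force: [0.4, 0.4, 0.8]
width: 0.317
time: 4.57
tcp_pos: [0.5795, 0.2704, 0.0392]
tcp_rot: [2.225, 2.218, -0.001]
ft_force: [-5.6, -3.6, 3.0]
width: 0.108
```

Gripped (opening ≈ bar thickness). Pull 0.15 m.

```bash
python3 -m creep '{"hand":[1,1,1,1,1,1,1,1,1,1,1,1,1,1],"travel":[[0,-0.006,0],[0,-0.012,0],[0,-0.014,0],[0,-0.014,0],[0,-0.014,0],[0,-0.014,0],[0,-0.014,0],[0,-0.014,0],[0,-0.014,0],[0,-0.012,0],[0,-0.01,0],[0,-0.006,0],[0,-0.004,0],[0,0,0]],"yaw":[0,0,0,0,0,0,0,0,0,0,0,0,0,0]}'; python3 -m creep '{"hand":[1,1,1,1],"travel":[[0,-0.003,0],[0,-0.003,0],[0,-0.002,0],[0,0,0]],"yaw":[0,0,0,0]}'
```

```text
time: 5.73
tcp_pos: [0.4314, 0.2707, 0.0392]
tcp_rot: [2.223, 2.217, 0.0]
ft_force: [-0.7, -5.6, 1.6]
width: 0.109
time: 6.07
tcp_pos: [0.4296, 0.2707, 0.0395]
tcp_rot: [2.22, 2.209, 0.014]
ft_force: [28.8, -3.5, -21.9]
width: 0.103
```

Force of 29 N along the drawer axis and no further motion, so it is at the stop. I'll relax, open, and rise to a place where I can see inside.

```bash
python3 -m creep '{"hand":[1,1,0.36,0.36,0.36,0.36,0.36,0.36,0.36,0.36,0.36,0.36,0.36],"travel":[[0,0.004,0],[0,0.002,0],[0,0,0],[0,0,0],[0,0,0],[0,0,-0.012],[0,0,-0.025],[0,0,-0.036],[0,0,-0.036],[0,0,-0.036],[0,0,-0.036],[0,0,-0.01],[0,0,0]],"yaw":[0,0,0,0,0,0,0,0,0,0,0,0,0]}'; python3 - <<'E'
from h import *
o=readout.get_obs();c=optics.get_calibration("wrist");im=optics.grab_frame("wrist");cv2.imwrite("pics/w2.png",im[:,:,::-1])
np.save("w2.npy",c,allow_pickle=True)
print(o["tcp_pos"])
im=optics.grab_frame("top");cv2.imwrite("pics/t2.png",im[:,:,::-1])
cv2.imwrite("pics/t2z.png",cv2.resize(im[120:280,120:255,::-1],None,fx=3.7,fy=3.7,interpolation=cv2.INTER_CUBIC))
E
```

```text
time: 7.15
tcp_pos: [0.4311, 0.2719, 0.2339]
tcp_rot: [2.222, 2.216, 0.009]
ft_force: [-0.0, 0.1, 0.1]
width: 0.32
[0.43107734 0.27189326 0.23390122]
```

View pics/w2.png

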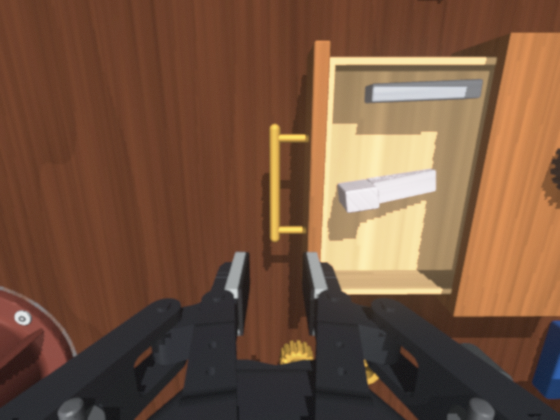

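View pics/t2z.png

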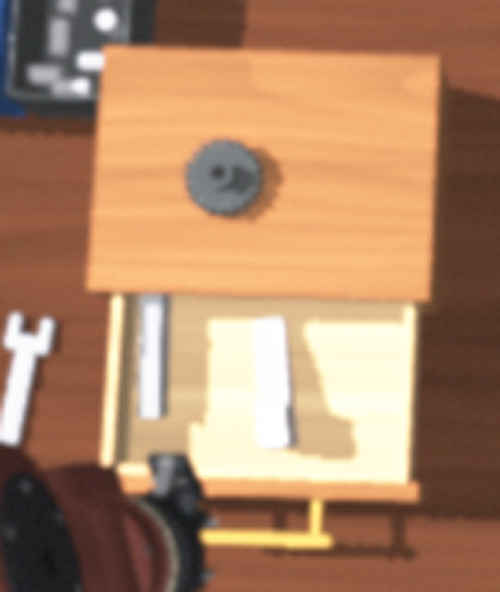

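The drawer is open. The wedge is at wrist px (388,188), heel at the handle side, with the bar beyond it at (425,91). I'll zoom in.

```bash
python3 - <<'E'
from h import *
a=cv2.imread("pics/w2.png");cv2.imwrite("pics/w2z.png",cv2.resize(a[150:230,325:455],None,fx=6,fy=6,interpolation=cv2.INTER_CUBIC))
a=cv2.imread("pics/t2.png");cv2.imwrite("pics/t2y.png",cv2.resize(a[195:250,175:215],None,fx=10,fy=10,interpolation=cv2.INTER_CUBIC))
E
```

```text
(no output)
```

View pics/w2z.png

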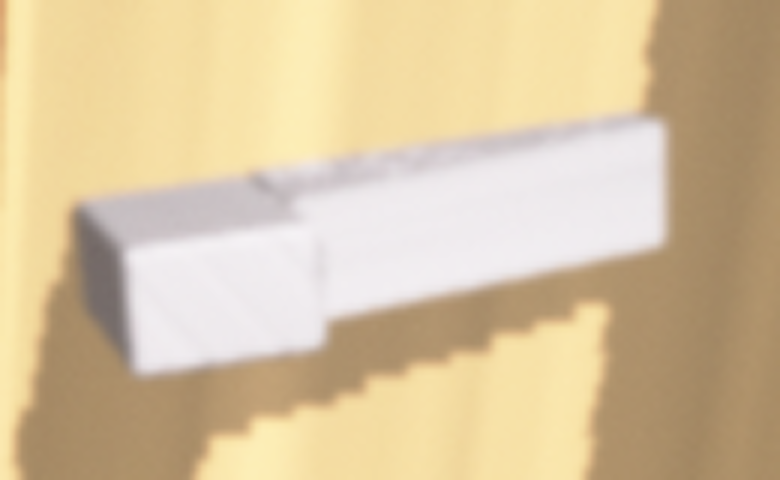

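View pics/t2y.png

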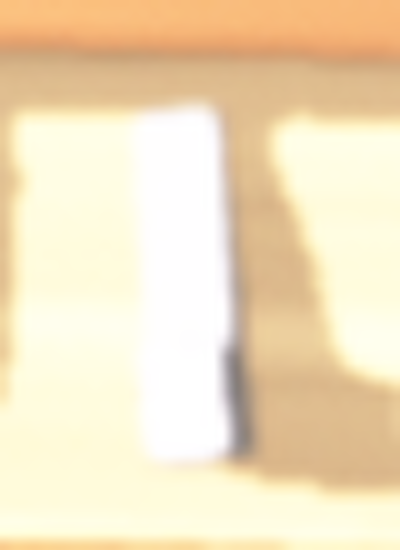

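```bash
python3 - <<'E'
from h import *
np.set_printoptions(precision=4,suppress=True)
W=np.load("w2.npy",allow_pickle=True).item();T=optics.get_calibration("top")
A=lambda *p:full(p,(325,150),6);B=lambda *p:full(p,(175,195),10)
h=.0175
ow=[(W,(-h,.012,.045),A(122,245)),(W,(-h,-.012,.045),A(135,375)),(W,(h,-.012,.045),A(325,348)),(W,(h,.012,.045),A(305,215)),
(W,(.0925,.012,.013),A(665,120)),(W,(.0925,-.012,.013),A(665,245)),(W,(-h,.012,0),A(78,205))]
ot=[(T,(.0925,.012,.013),B(137,112)),(T,(.0925,-.012,.013),B(213,103)),(T,(-h,.012,.045),B(152,460)),(T,(-h,-.012,.045),B(232,452))]
for o in (ow,ot,ow+ot):
    p,e=fit(o,[.5,.28,.022,.1]);print(p,e.round(1).tolist())
print(tri([(W,A(135,375)),(T,B(232,452))]),tri([(W,A(122,245)),(T,B(152,460))]))
o=readout.get_obs();print(o["tcp_pos"],cv2.Rodrigues(o["tcp_rot"])[0].round(4))
E
```

```text
[0.5249 0.2624 0.0226 0.1476] [[0.1, 0.4], [-0.3, 0.2], [0.7, -0.1], [2.9, 0.5], [-0.4, 0.2], [-0.4, -0.4], [-1.1, -2.0]]
[0.5242 0.2556 0.0424 0.1604] [[-0.0, 0.1], [0.0, -0.0], [0.0, 0.1], [-0.0, -0.1]]
[0.5256 0.2617 0.0204 0.1499] [[0.2, 0.6], [-0.0, 0.2], [0.7, -0.1], [2.8, 0.6], [-0.8, 0.3], [-0.8, -0.4], [-0.9, -1.7], [-0.0, 0.3], [-0.1, 0.3], [-0.4, -0.3], [-0.6, -0.4]]
[0.5099 0.2462 0.0627] [0.5064 0.2706 0.0623]
[0.4296 0.2714 0.2294] [[ 0.0028  1.      0.0005]
 [ 1.     -0.0028  0.0002]
 [ 0.0002  0.0005 -1.    ]]
```

Wedge origin is at about (0.525, 0.262, 0.022) with yaw 0.15, and the measured height matches the drawer floor (22 mm). I'll move above the heel and turn across it.

```bash
python3 -m creep '{"hand":[-1,-1,-1,-1,-1,-1,-1,-1,-1,-1,-1,-1,-1,-1,-1,-1,-1,-1,-1],"travel":[[-0.003,0.032,0],[-0.003,0.032,0],[-0.003,0.031,0],[0,0,0],[0,0,0],[0,0,0],[0,0,0],[0,0,0],[0,0,0],[0,0,0],[0,0,0],[0,0,0],[0,0,0],[0,0,0],[0,0,0],[0,0,0],[0,0,0],[0,0,0],[0,0,0]],"yaw":[0,0,0,-0.123,-0.123,-0.123,-0.123,-0.123,-0.123,-0.123,-0.123,-0.123,-0.123,-0.123,-0.123,-0.123,-0.123,0,0]}'; python3 - <<'E'
from h import *
o=readout.get_obs();c=optics.get_calibration("wrist");im=optics.grab_frame("wrist");cv2.imwrite("pics/w3.png",im[:,:,::-1])
np.save("w3.npy",c,allow_pickle=True)
print(o["tcp_pos"],o["qpos"].round(3),cv2.Rodrigues(o["tcp_rot"])[0].round(4))
E
```

```text
time: 8.83
tcp_pos: [0.5238, 0.2618, 0.2277]
tcp_rot: [0.226, -3.131, 0.001]
ft_force: [0.2, -0.6, 0.5]
width: 1.001
[0.52383471 0.26179515 0.22767182] [ 0.24   0.062  0.047  1.558 -0.     0.096] [[-9.896e-01 -1.439e-01 -2.400e-03]
 [-1.439e-01  9.896e-01 -6.000e-04]
 [ 2.500e-03 -3.000e-04 -1.000e+00]]
```

View pics/w3.png

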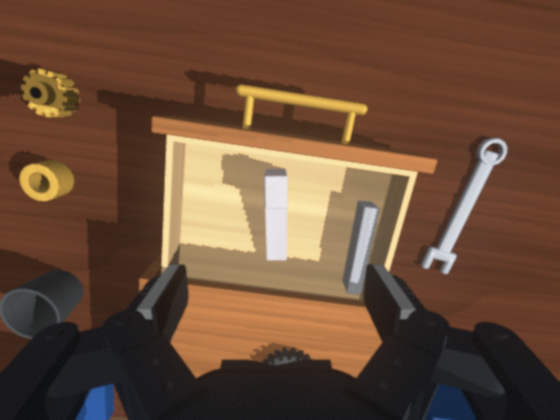

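The wedge is at px (276,215), upright in the image, so the jaws are aligned across it. The heel is at the top, (276,187). I'll refine the fit with this second wrist view.

```bash
python3 - <<'E'
from h import *
a=cv2.imread("pics/w3.png");cv2.imwrite("pics/w3z.png",cv2.resize(a[160:270,250:305],None,fx=5.4,fy=5.4,interpolation=cv2.INTER_CUBIC))
E
```

```text
(no output)
```

View pics/w3z.png

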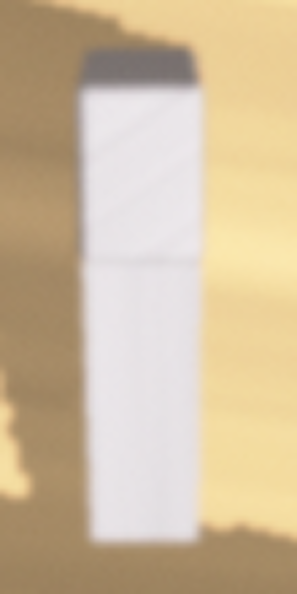

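```bash
python3 - <<'E'
from h import *
np.set_printoptions(precision=4,suppress=True)
W=np.load("w2.npy",allow_pickle=True).item();V=np.load("w3.npy",allow_pickle=True).item()
A=lambda *p:full(p,(325,150),6);B=lambda *p:full(p,(250,160),5.4)
h=.0175
ow=[(W,(-h,.012,.045),A(122,245)),(W,(-h,-.012,.045),A(135,375)),(W,(h,-.012,.045),A(325,348)),
(W,(.0925,.012,.013),A(665,120)),(W,(.0925,-.012,.013),A(665,245))]
ot=[(V,(-h,-.012,.045),B(80,87)),(V,(-h,.012,.045),B(202,87)),(V,(h,-.012,.045),B(82,260)),(V,(h,.012,.045),B(202,260)),(V,(.0925,-.012,.013),B(91,541)),(V,(.0925,.012,.013),B(199,541))]
for o in (ow,ot,ow+ot):
    p,e=fit(o,[.5,.28,.022,.1]);print(p,e.round(1).tolist())
print(tri([(W,A(135,375)),(V,B(80,87))]),tri([(W,A(122,245)),(V,B(202,87))]))
E
```

```text
[0.5243 0.2631 0.0242 0.1426] [[-0.0, 0.1], [-0.4, 0.0], [0.7, -0.1], [0.0, 0.2], [-0.2, -0.2]]
[0.5247 0.2621 0.0227 0.1514] [[-0.6, -0.2], [0.5, -0.3], [-0.3, 0.8], [0.4, 0.6], [0.1, -0.3], [-0.2, -0.5]]
[0.5249 0.2623 0.0225 0.1475] [[0.0, 0.4], [-0.3, 0.2], [0.7, -0.0], [-0.4, 0.2], [-0.5, -0.3], [-0.3, -0.1], [0.8, -0.2], [-0.1, 0.9], [0.5, 0.8], [0.0, -0.3], [-0.3, -0.4]]
[0.5094 0.2482 0.0677] [0.5068 0.2711 0.0634]
```

Consistent: (0.525, 0.262), yaw 0.148. Descending to TCP z ≈ 0.033 and gripping.

```bash
python3 -m creep '{"hand":[-1,-1,-1,-1,-1,-1,-1,-1,-1],"travel":[[-0.001,0,0.036],[0,0,0.036],[0,0,0.036],[0,0,0.03],[0,0,0.024],[0,0,0.018],[0,0,0.01],[0,0,0.005],[0,0,0]],"yaw":[0,0,0,0,0,0,0,0,0]}' && python3 -m creep '{"hand":[1,1,1,1,1,1,1,1,1],"travel":[[0,0,0],[0,0,0],[0,0,0],[0,0,0],[0,0,0],[0,0,0],[0,0,0],[0,0,0],[0,0,0]],"yaw":[0,0,0,0,0,0,0,0,0]}' 90; python3 - <<'E'
from h import *
o=readout.get_obs();print(o["tcp_pos"],o["ft_force"])
im=optics.grab_frame("wrist");cv2.imwrite("pics/w4.png",im[:,:,::-1])
E
```

```text
time: 9.63
tcp_pos: [0.525, 0.2619, 0.0335]
tcp_rot: [0.23, -3.132, 0.0]
ft_force: [-0.8, -0.2, 1.2]
width: 1.001
time: 10.38
tcp_pos: [0.5262, 0.2622, 0.0351]
tcp_rot: [-0.232, 3.132, 0.0]
ft_force: [-0.2, 0.1, 4.9]
width: 0.265
[0.52619874 0.26219374 0.03513693] [-0.1608184   0.14860549  4.94695236]
```

View pics/w4.png

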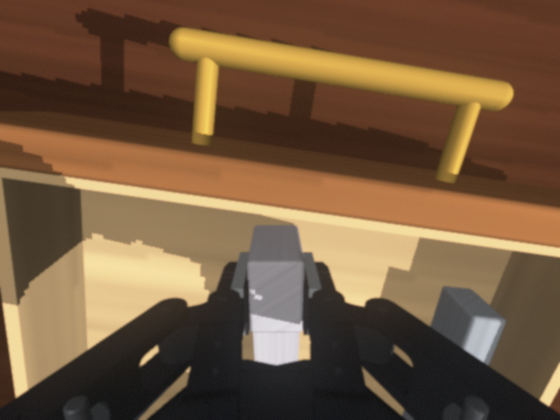

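The heel is held squarely between the pads at px (277,280). Lifting, then turning to the die's heading.

```bash
python3 -m creep '{"hand":[1,1,1,1,1,1,1,1,1,1,1],"travel":[[0,0,-0.01],[0,0,-0.02],[0,0,-0.03],[0,0,-0.03],[0,0,-0.03],[0,0,-0.03],[0,0,-0.025],[0,0,-0.015],[0,0,0],[0,0,0],[0,0,0]],"yaw":[0,0,0,0,0,0,0,0,0.079,0.079,0]}'; python3 - <<'E'
from h import *
o=readout.get_obs();print(o["tcp_pos"],o["ft_force"],cv2.Rodrigues(o["tcp_rot"])[0].round(4))
im=optics.grab_frame("wrist");cv2.imwrite("pics/w5.png",im[:,:,::-1])
E
```

```text
time: 11.35
tcp_pos: [0.5254, 0.262, 0.2247]
tcp_rot: [-0.021, -3.141, 0.0]
ft_force: [-0.1, -0.0, -2.0]
width: 0.266
[0.52544817 0.26201074 0.22472494] [-0.05977425 -0.02653245 -2.00884607] [[-9.999e-01  1.330e-02 -0.000e+00]
 [ 1.330e-02  9.999e-01 -1.000e-04]
 [ 0.000e+00 -1.000e-04 -1.000e+00]]
```

View pics/w5.png

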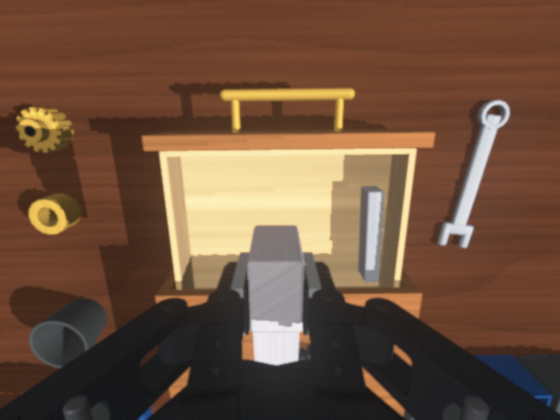

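The wedge is in hand (2 N weight), and the bar is still in the drawer. Moving to in front of the die.

```bash
python3 -m creep '{"hand":[1,1,1,1,1,1,1,1,1,1,1,1,1,1,1,1],"travel":[[0.0015,-0.02,0],[0.0015,-0.035,0],[0.0015,-0.037,0],[0.0015,-0.037,0],[0.0015,-0.037,0],[0.0015,-0.037,0],[0.0015,-0.037,0],[0.0015,-0.037,0],[0.0015,-0.037,0],[0.0015,-0.037,0],[0.0015,-0.037,0],[0.0015,-0.037,0],[0.0015,-0.037,0],[0.002,-0.035,0],[0.002,-0.021,0],[0,0,0]],"yaw":[0,0,0,0,0,0,0,0,0,0,0,0,0,0,0,0]}'; python3 - <<'E'
from h import *
o=readout.get_obs();c=optics.get_calibration("wrist");im=optics.grab_frame("wrist");cv2.imwrite("pics/w6.png",im[:,:,::-1])
np.save("w6.npy",c,allow_pickle=True)
print(o["tcp_pos"],o["qpos"].round(2),o["ft_force"],cv2.Rodrigues(o["tcp_rot"])[0].round(4))
im=optics.grab_frame("top");cv2.imwrite("pics/t6.png",im[:,:,::-1])
cv2.imwrite("pics/t6z.png",cv2.resize(im[165:265,325:400,::-1],None,fx=6,fy=6,interpolation=cv2.INTER_CUBIC))
im=optics.grab_frame("scene");cv2.imwrite("pics/s6.png",im[:,:,::-1])
cv2.imwrite("pics/s6z.png",cv2.resize(im[120:230,160:270,::-1],None,fx=5.4,fy=5.4,interpolation=cv2.INTER_CUBIC))
E
```

```text
time: 12.73
tcp_pos: [0.4959, -0.2595, 0.2234]
tcp_rot: [-0.017, -3.14, 0.001]
ft_force: [-0.4, 0.7, -1.6]
width: 0.268
[ 0.49589624 -0.25951302  0.22344697] [-0.72 -0.02 -0.04  1.55 -0.   -0.7 ] [-0.44669554  0.7167231  -1.63706509] [[-9.999e-01  1.100e-02 -1.200e-03]
 [ 1.100e-02  9.999e-01 -4.000e-04]
 [ 1.200e-03 -4.000e-04 -1.000e+00]]
```

View pics/w6.png

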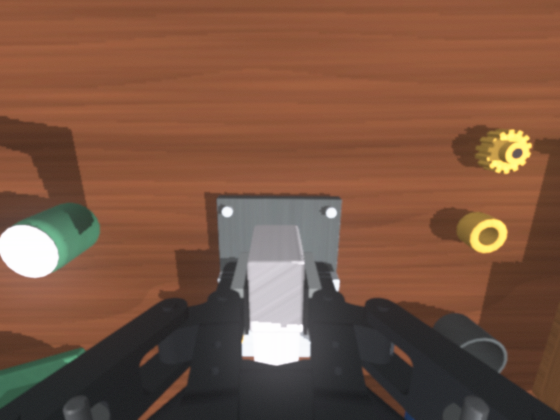

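View pics/t6z.png

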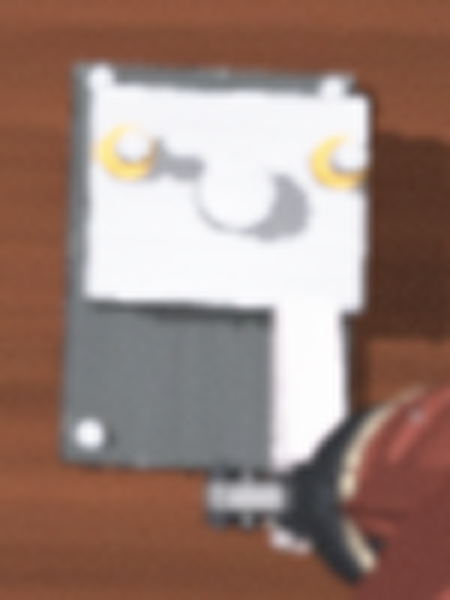

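View pics/s6z.png

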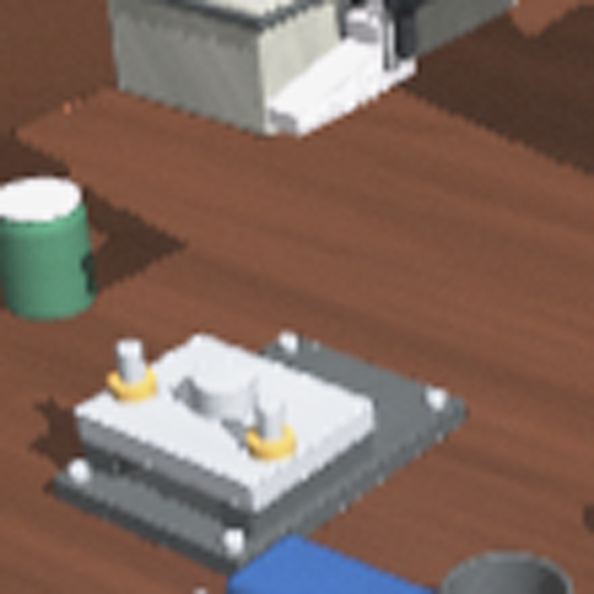

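The wrist view shows the die's front edge at (218–341,199), and the heel is over the apron. I'll check the die's pose from this view.

```bash
python3 - <<'E'
from h import *
np.set_printoptions(precision=4,suppress=True)
V=np.load("w6.npy",allow_pickle=True).item();T=optics.get_calibration("top");S=optics.get_calibration("scene")
for uv in [(218,199),(341,198.5)]: print(onz(V,uv,.016))
print("pred front corners", [(.7007-.185+s*.075*.01, -.2583+.00185+s*.075) for s in(-1,1)])
B=lambda *p:full(p,(325,165),6);C=lambda *p:full(p,(160,120),5.4)
print("tip top",tri([(T,B(272,308)),(S,C(265,100))]))
# predicted wedge points in wrist view with TCP at reading
o=readout.get_obs();t=o["tcp_pos"];print(t)
P=[(t[0]+a,t[1]+b-.011*a,t[2]-.0105+z) for a,b,z in[(-.0175,-.012,.045),(-.0175,.012,.045),(-.0175,-.012,0),(-.0175,.012,0)]]
print(proj(V,P))
E
python3 - <<'E'
import cv2
a=cv2.imread("pics/w6.png");cv2.imwrite("pics/w6z.png",cv2.resize(a[190:370,205:350],None,fx=3.3,fy=3.3,interpolation=cv2.INTER_CUBIC))
E
```

```text
[ 0.5165 -0.3288  0.016 ]
[ 0.5177 -0.1813  0.016 ]
pred front corners [(0.51495, -0.33144999999999997), (0.5164500000000001, -0.18144999999999994)]
tip top [ 0.5887 -0.2512  0.2284]
[ 0.4967 -0.2552  0.224 ]
[[256.006  269.1925]
 [315.9253 268.5545]
 [261.1397 228.7155]
 [305.441  228.2222]]
```

View pics/w6z.png

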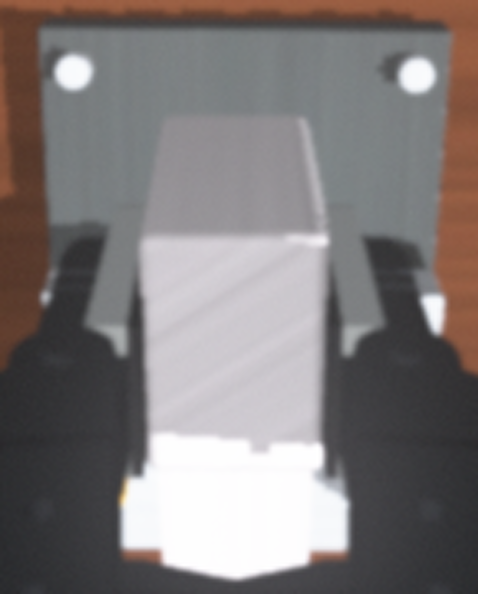

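Everything agrees to about 1.5 mm: mouth x ≈ 0.601, tip at 0.589. Descending onto the apron, slowing near contact.

```bash
python3 -m creep '{"hand":[1,1,1,1,1,1,1,1,1],"travel":[[0,0,0.035],[0,0,0.035],[0,0,0.035],[0,0,0.03],[0,0,0.024],[0,0,0.016],[0,0,0.01],[0,0,0.005],[0,0,0]],"yaw":[0,0,0,0,0,0,0,0,0]}'; python3 -m creep '{"hand":[1,1],"travel":[[0,0,0.002],[0,0,0]],"yaw":[0,0]}';python3 -m creep '{"hand":[1,1],"travel":[[0,0,0.002],[0,0,0]],"yaw":[0,0]}'
```

```text
time: 13.63
tcp_pos: [0.497, -0.2548, 0.0339]
tcp_rot: [-0.013, -3.141, -0.001]
ft_force: [1.0, 0.3, -1.9]
width: 0.264
time: 13.8
tcp_pos: [0.4978, -0.2561, 0.0335]
tcp_rot: [0.015, 3.14, -0.002]
ft_force: [0.6, 0.2, -2.0]
width: 0.266
time: 13.97
tcp_pos: [0.4974, -0.256, 0.0308]
tcp_rot: [0.015, 3.141, -0.001]
ft_force: [-0.1, 0.3, -2.3]
width: 0.266
```

```bash
python3 -m creep '{"hand":[1,1],"travel":[[0,0,0.001],[0,0,0]],"yaw":[0,0]}';python3 -m creep '{"hand":[1,1],"travel":[[0,0,0.001],[0,0,0]],"yaw":[0,0]}';python3 -m creep '{"hand":[1,1],"travel":[[0,0,0.001],[0,0,0]],"yaw":[0,0]}'
```

```text
time: 14.13
tcp_pos: [0.4971, -0.2558, 0.0294]
tcp_rot: [0.015, 3.141, -0.0]
ft_force: [-0.2, -0.1, -2.4]
width: 0.269
time: 14.3
tcp_pos: [0.4971, -0.2559, 0.0291]
tcp_rot: [0.015, 3.141, -0.001]
ft_force: [-2.9, 1.2, 4.8]
width: 0.267
time: 14.47
tcp_pos: [0.4972, -0.256, 0.0291]
tcp_rot: [0.015, 3.141, -0.001]
ft_force: [-6.7, 4.0, 13.4]
width: 0.263
```

Contact at TCP z 0.029, as predicted. Easing 1 mm and taking a picture.

```bash
python3 -m creep '{"hand":[1,1],"travel":[[0,0,-0.001],[0,0,0]],"yaw":[0,0]}'; python3 - <<'E'
from h import *
for n,b in (("scene",(130,230,160,270)),("top",(165,265,325,400)),("wrist",(0,420,0,560))):
    im=optics.grab_frame(n);z=im[b[0]:b[1],b[2]:b[3],::-1]
    cv2.imwrite(f"pics/{n}7.png",cv2.resize(z,None,fx=6 if n!="wrist" else 1,fy=6 if n!="wrist" else 1,interpolation=cv2.INTER_CUBIC))
E
```

```text
time: 14.63
tcp_pos: [0.4973, -0.256, 0.0291]
tcp_rot: [0.015, 3.141, -0.001]
ft_force: [-2.7, 1.6, 6.7]
width: 0.267
```

View pics/scene7.png

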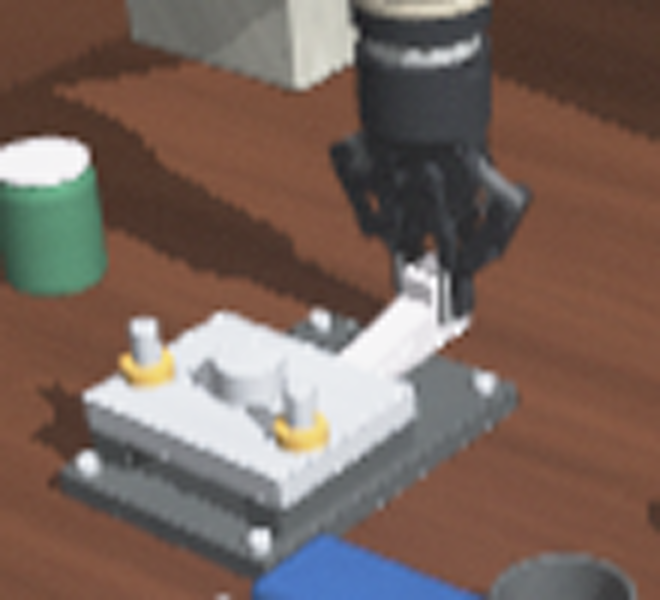

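View pics/top7.png

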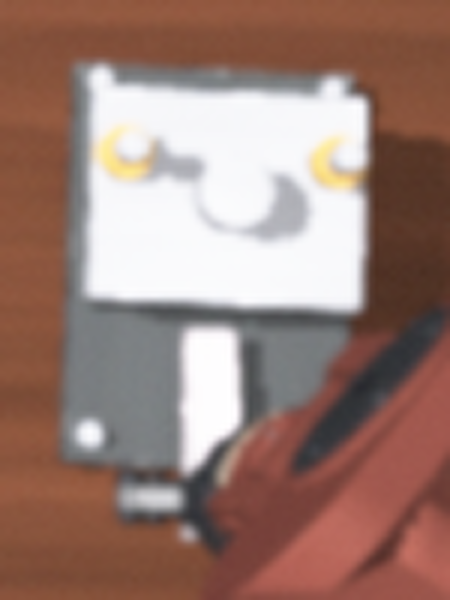

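View pics/wrist7.png

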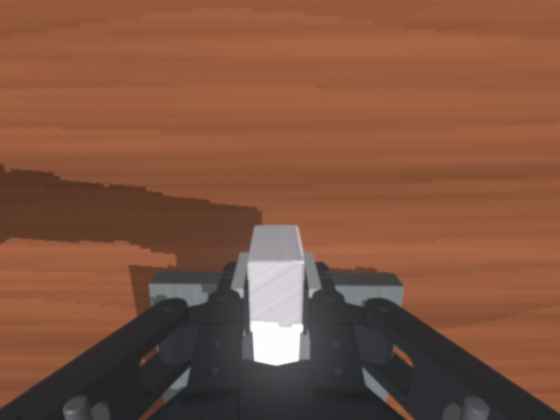

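Wedge is flat on the apron and centred. In the top view the tip is at crop px (211,327), with the plate edge at about (225,305).

```bash
python3 - <<'E'
from h import *
np.set_printoptions(precision=4,suppress=True)
T=optics.get_calibration("top")
B=lambda *p:full(p,(325,165),6)
print("tip",onz(T,B(211,327),.029),"edge",onz(T,B(86,298),.056),onz(T,B(362,310),.056))
o=readout.get_obs();print(o["tcp_pos"],o["ft_force"])
E
```

```text
tip [ 0.59   -0.2574  0.029 ] edge [ 0.6008 -0.1869  0.056 ] [ 0.5988 -0.3296  0.056 ]
[ 0.4973 -0.256   0.0291] [-2.8366  1.4909  6.7652]
```

The tip is about 10 mm short of the mouth, so contact should come after about 45 mm and a 4 mm lift after about 65 mm. Advancing.

```bash
python3 -m creep '{"hand":[1,1,1,1,1,1,1,1],"travel":[[-0.004,0,0],[-0.006,0,0],[-0.006,0,0],[-0.006,0,0],[-0.006,0,0],[-0.005,0,0],[-0.003,0,0],[0,0,0]],"yaw":[0,0,0,0,0,0,0,0]}' 110; python3 -m creep '{"hand":[1,1,1,1],"travel":[[-0.002,0,0],[-0.002,0,0],[-0.002,0,0],[0,0,0]],"yaw":[0,0,0,0]}'; python3 -m creep '{"hand":[1,1,1],"travel":[[-0.002,0,0],[-0.002,0,0],[0,0,0]],"yaw":[0,0,0]}'
```

```text
time: 15.45
tcp_pos: [0.5338, -0.2567, 0.0292]
tcp_rot: [0.015, 3.141, -0.002]
ft_force: [-2.3, 0.1, 6.4]
width: 0.265
time: 15.78
tcp_pos: [0.5394, -0.2567, 0.0292]
tcp_rot: [0.016, 3.141, -0.002]
ft_force: [-2.7, -0.3, 5.8]
width: 0.265
time: 16.03
tcp_pos: [0.5434, -0.2567, 0.0292]
tcp_rot: [0.016, 3.141, -0.002]
ft_force: [-3.4, 0.3, 6.2]
width: 0.264
```

```bash
for i in 1 2 3; do python3 -m creep '{"hand":[1,1],"travel":[[-0.002,0,0],[0,0,0]],"yaw":[0,0]}'; done
```

```text
time: 16.2
tcp_pos: [0.5453, -0.2568, 0.0292]
tcp_rot: [0.016, 3.141, -0.002]
ft_force: [-3.5, 0.8, 6.8]
width: 0.266
time: 16.37
tcp_pos: [0.5465, -0.2568, 0.0292]
tcp_rot: [-0.016, -3.14, 0.002]
ft_force: [-8.2, -0.0, 9.6]
width: 0.265
time: 16.53
tcp_pos: [0.5471, -0.2567, 0.0292]
tcp_rot: [-0.017, -3.137, 0.002]
ft_force: [-17.3, 0.8, 15.6]
width: 0.267
```

Contact at TCP x ≈ 0.545–0.546. Continuing in small steps.

```bash
for i in 1 2 3; do python3 -m creep '{"hand":[1,1],"travel":[[-0.002,0,0],[0,0,0]],"yaw":[0,0]}'; done; python3 -c "
from h import *
o=readout.get_obs();print(o['qd'].round(3),cv2.Rodrigues(o['tcp_rot'])[0].round(4))"
```

```text
time: 16.7
tcp_pos: [0.5486, -0.2568, 0.0292]
tcp_rot: [-0.017, -3.136, 0.002]
ft_force: [-20.2, 1.1, 17.1]
width: 0.266
time: 16.87
tcp_pos: [0.5505, -0.2568, 0.0292]
tcp_rot: [-0.017, -3.136, 0.002]
ft_force: [-20.2, 0.1, 17.1]
width: 0.264
time: 17.03
tcp_pos: [0.5525, -0.2569, 0.0292]
tcp_rot: [-0.018, -3.136, 0.002]
ft_force: [-21.1, 0.5, 17.1]
width: 0.264
[-0.001 -0.004 -0.005 -0.003  0.002 -0.002] [[-0.9999  0.0112 -0.0055]
 [ 0.0112  0.9999 -0.0011]
 [ 0.0055 -0.0011 -1.    ]]
```

```bash
python3 -m creep '{"hand":[1,1,1,1,1,1],"travel":[[-0.002,0,0],[-0.002,0,0],[-0.002,0,0],[-0.002,0,0],[-0.001,0,0],[0,0,0]],"yaw":[0,0,0,0,0,0]}'; python3 - <<'E'
from h import *
for n,b in (("scene",(130,230,160,270)),("top",(165,265,325,400))):
    im=optics.grab_frame(n);cv2.imwrite(f"pics/{n}8f.png",im[:,:,::-1]);z=im[b[0]:b[1],b[2]:b[3],::-1]
    cv2.imwrite(f"pics/{n}8.png",cv2.resize(z,None,fx=6,fy=6,interpolation=cv2.INTER_CUBIC))
print(readout.get_obs()["tcp_pos"])
E
```

```text
time: 17.53
tcp_pos: [0.5613, -0.257, 0.0292]
tcp_rot: [-0.018, -3.136, 0.002]
ft_force: [-22.2, -0.2, 17.7]
width: 0.262
[ 0.56134976 -0.25701318  0.02918489]
```

View pics/scene8.png

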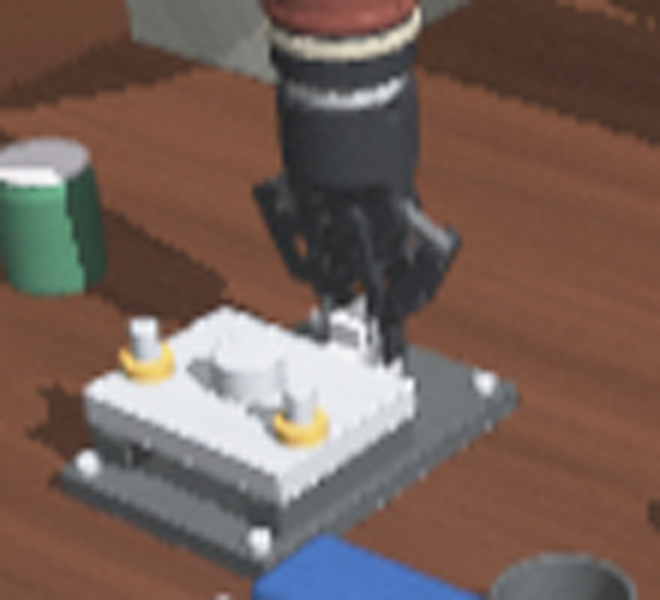

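View pics/top8.png

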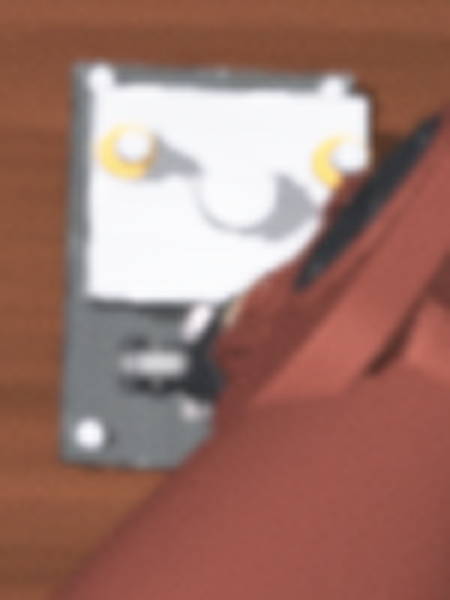

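Plate visibly lifted a bit; by travel it should be about 3.1 mm. I'll check by sub-pixel registration of the plate between the before and after scene pictures.

```bash
cat > lift.py <<'E'
from h import *
import sys
def meas(f):
    a=cv2.imread("pics/s6.png",0).astype(np.float32);b=cv2.imread(f,0).astype(np.float32)
    S=optics.get_calibration("scene")
    p=proj(S,[[.66,-.26,.056],[.66,-.26,.066]]);k=(p[1]-p[0])/10
    print("px per mm",k)
    for nm,(x0,x1,y0,y1) in {"plate near edges":(173,213,196,211),"left corner":(173,196,194,206),"right-lower":(208,228,197,208),"ref base corner":(170,182,206,214),"ref bolt":(198,208,216,225)}.items():
        t=a[y0:y1,x0:x1]
        # 1D vertical shift, dx=0, by least squares
        from scipy.ndimage import shift as sh
        best=min((np.mean((sh(b,(s,0),order=3,mode='nearest')[y0:y1,x0:x1]-t)**2),s) for s in np.arange(-.6,2,.02))
        print(nm,"shift px",round(best[1],2),"mm",round(best[1]/-k[1],2),"mse",round(best[0],1))
meas(sys.argv[1])
E
python3 lift.py pics/scene8f.png
```

```text
px per mm [-0.0267862  -0.26264194]
plate near edges shift px 0.58 mm 2.21 mse 118.2
left corner shift px 0.64 mm 2.44 mse 137.6
right-lower shift px 0.76 mm 2.89 mse 48.2
ref base corner shift px 0.02 mm 0.08 mse 3.3
ref bolt shift px 0.0 mm 0.0 mse 3.7
```

The registration gives about 2.5–3 mm (static parts in the window bias it low) and the references show 0, which fits the 3.1 mm. Advance 4.5 mm more.

```bash
python3 -m creep '{"hand":[1,1,1,1],"travel":[[-0.002,0,0],[-0.0015,0,0],[-0.001,0,0],[0,0,0]],"yaw":[0,0,0,0]}';  python3 -m creep '{"hand":[1,1,1,1],"travel":[[0,0,0],[0,0,0],[0,0,0],[0,0,0]],"yaw":[0,0,0,0]}'; python3 - <<'E'
from h import *
for n,b in (("scene",(130,230,160,270)),("top",(165,265,325,400))):
    im=optics.grab_frame(n);cv2.imwrite(f"pics/{n}9f.png",im[:,:,::-1]);z=im[b[0]:b[1],b[2]:b[3],::-1]
    cv2.imwrite(f"pics/{n}9.png",cv2.resize(z,None,fx=6,fy=6,interpolation=cv2.INTER_CUBIC))
im=optics.grab_frame("wrist");cv2.imwrite("pics/w9.png",im[:,:,::-1])
o=readout.get_obs();print(o["tcp_pos"],o["ft_force"])
E
python3 lift.py pics/scene9f.png
```

```text
time: 17.97
tcp_pos: [0.5658, -0.2571, 0.0292]
tcp_rot: [-0.018, -3.136, 0.002]
ft_force: [-22.4, -0.2, 17.6]
width: 0.266
time: 18.3
tcp_pos: [0.5658, -0.257, 0.0291]
tcp_rot: [-0.018, -3.136, 0.002]
ft_force: [-20.6, -0.5, 16.9]
width: 0.262
[ 0.56581379 -0.25706758  0.02919185] [-21.07090941   0.02852004  17.40498273]
px per mm [-0.0267862  -0.26264194]
plate near edges shift px 0.74 mm 2.82 mse 141.1
left corner shift px 0.82 mm 3.12 mse 142.9
right-lower shift px 0.94 mm 3.58 mse 24.6
ref base corner shift px 0.02 mm 0.08 mse 2.6
ref bolt shift px 0.0 mm 0.0 mse 3.2
```

View pics/scene9.png

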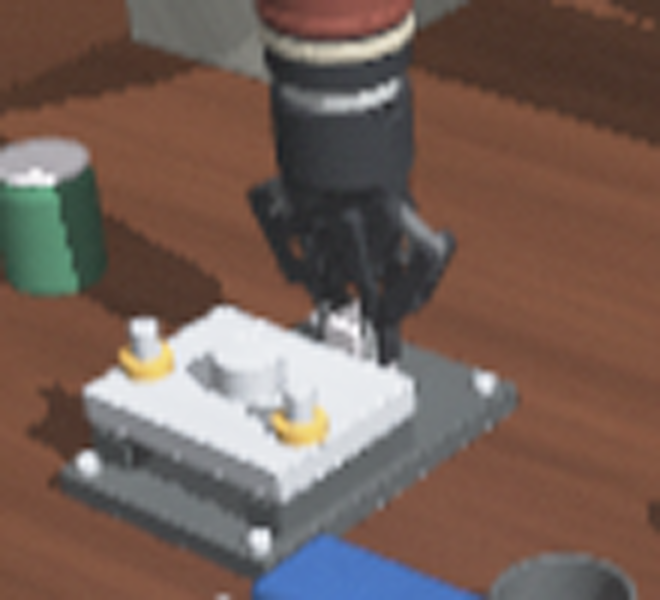

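View pics/w9.png

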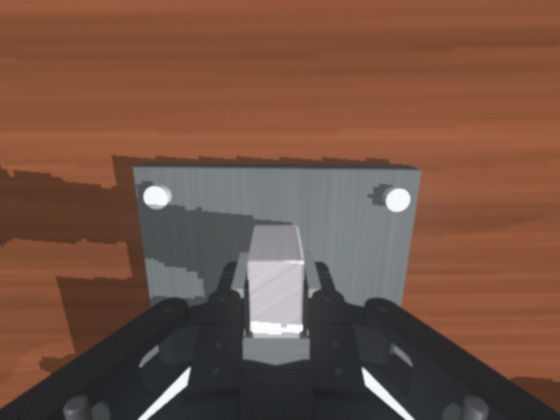

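View pics/top9f.png

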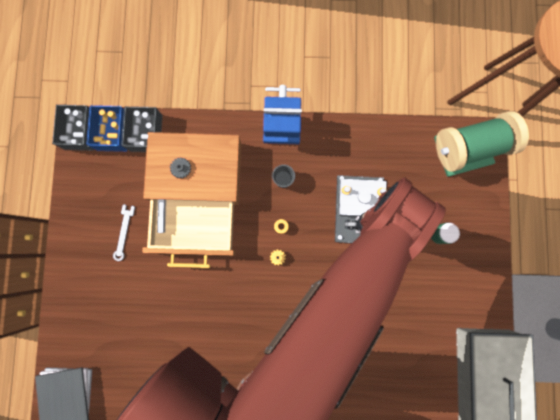

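```bash
python3 - <<'E'
from h import *
T=optics.get_calibration("top")
print(proj(T,[[.429,.334,.052],[.429,.214,.052],[.439,.274,.052]]))
a=cv2.imread("pics/top9f.png");cv2.imwrite("pics/dr.png",cv2.resize(a[190:275,140:245],None,fx=6,fy=6,interpolation=cv2.INTER_CUBIC))
o=readout.get_obs();print(o["time"],o["tcp_pos"],o["ft_force"])
E
```

```text
[[168.45755746 265.10093468]
 [207.46291475 266.26235164]
 [188.13011582 262.39760366]]
18.45 [ 0.56581379 -0.25706758  0.02919185] [-21.07090941   0.02852004  17.40498273]
```

View pics/dr.png

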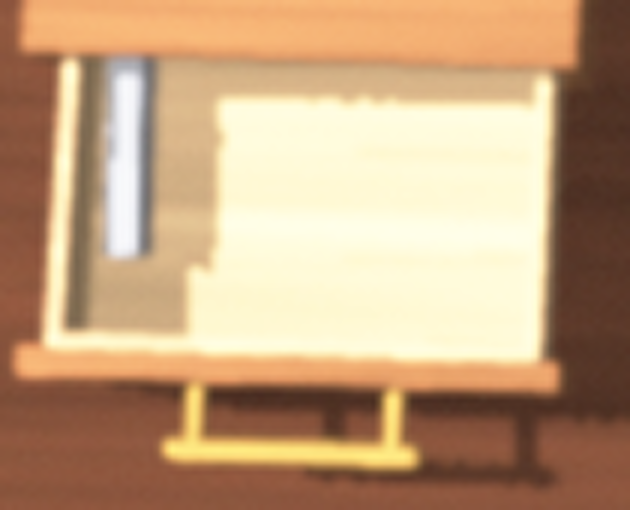

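The handle bar is at full-frame v 264.7–266.1, against 265.1–266.3 predicted for 0.15 m, so the drawer is at its stop. Bar inside, other objects in place. Handing in.

```bash
python3 -c "
from workcell import r
print(r.hand_in())"
```

```text
the job is handed in; nothing more can be done
None
```

The job is handed in: the wedge is pushed into the die set's mouth and the upper plate is lifted about 4 mm. The gripper is still holding the wedge at 110 N. The run took about 18.5 s of the 64 s allowed.

I pulled the drawer until it stopped hard at 29 N and took the wedge by its heel. I laid it flat on the apron with its tip about 10 mm short of the mouth, then pushed it in.

- **Plate lift:** The wedge advanced about 20 mm after first touching the plate, which gives about 4.0 mm. Comparing scene pictures gave 2.8–3.6 mm, which disagrees a little. I expect that figure to read low because fixed parts were in the compared areas. The base itself showed no movement (0.1 mm or less).
- **Forces:** At the end the push was about 21 N, a little over the stated 7–20 N, because I was also pressing the wedge down lightly. The vertical force was about 17 N, and both were steady.
- **Gripper contact:** The fingertips were about 13 mm above the base plate, so only the wedge should be bearing on the die set. The tool leaned by about 0.005 rad.
- **Drawer and bench:** The drawer was within about 1 mm of fully open with the plain bar still in it. In the last top view the other objects looked to be where they started. I checked these by eye and did not measure them.

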